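# Close the photometer's light shield and switch it on

### The arm

A 7-joint arm with a two-finger parallel gripper is mounted at the origin on a cart in front of the work surface, level with it; the furniture and walls round the work are solid. World frame = base frame: x ahead of the robot, y to its left, z up, the work surface at z = 0. Lengths are in mm, angles in rad, forces in N, time in s.
With the tool pointing down it reaches from about 350 to 900 mm from the base axis. Payload 8.1 kg.
Tool frame: the origin (TCP) lies midway between the tips of the shut fingers; the grasp point (between the pads) lies 19 mm behind it (manip.pinch_z is the distance from the TCP to the grasp point, in mm); z points along the fingers, y is the line along which they close (so a half turn about z gives the same grasp; the last joint's range is limited). The gripper opens to 85 mm and grips with 20 to 120 N. Pads are 22 mm wide; open, the fingers measure 114 mm over their backs; the gripper's body (76 mm by 85 mm) begins 54 mm behind the grasp point. The pads swing forward as they close: fully open they stand 13 mm farther back than shut.
Start: joints at [0.998, 0.434, 0.025, 1.573, -0.012, 1.134, -0.075], TCP at [282.923, -557.312, 231.323] pointing down, gripper open.
Joint ranges: [-2.62, 2.62], [-0.44, 2.09], [-1.27, 1.32], [0.08, 2.57], [-1.32, 4.46], [0.12, 2], [-2.74, 2.74]. Speed limits (rad/s): [2.22, 2.22, 3.01, 3.01, 3.14, 3.14, 3.14].

### API

Orientations are given as a rotation vector (axis times angle).
In Python, from bench import manip gives the robot as it stands.
- The arm moves only by the shell command python3 -m pendant 'ROWS' [FORCE]. ROWS is JSON, a list of rows, each a list of 5 numbers: the closure, from -1 (fully open) to 1 (shut), then the shift along the tool's x, y, z as a fraction of full scale, then the turn about the tool's z as a fraction of full scale. In form: [[gripper, x, y, z, turn], ...]. A call has 1 to 10 rows; each row is the pose to reach, as a shift and turn from the pose commanded when the call began, along the tool's axes at that moment, turning the shorter way round; what a row does not reach only later rows make up. Full scale, the value 1, is 600 mm for a shift and pi rad for a turn. A row lasts 1/12 s, in which the tool goes at most 41.7 mm and 7.16 degrees, less where a joint would pass 70% of its speed; a pose out of reach is approached as far as the arm can. A call with a number of a shift or a turn outside -1 to 1 is refused whole. A call with a gripper value outside its range is refused whole. The fingers move at their own pace and stop on an object; FORCE is the grip in N (left out, the last holds). Time passes only in rows, so rows that repeat a pose let the fingers close. It gives the time, the measured TCP pose, the force, the opening and the grip force at its end, in the units of the state.
- manip.get_obs(): the state, without advancing time (a new reading comes with each control period).
- manip.snapshot(name): name is "scene" or "top" or "wrist"; returns (picture, depth): 420x560x3 uint8, red, green, blue; 420x560 float32, mm along the optical axis (not along the pixel's ray), 0 where there is no reading.
- manip.camera_params(name): a dict with "K" (3x3 intrinsics, pixels), "view" (4x4, takes a point from world to camera coordinates). Camera axes: x right, y down, z forward; pixel columns grow to the right and rows downward; lengths in mm; the calibration is good to about 2 mm. A picture is of the moment at which its call begins: read the wrist's pose just before it. camera_params takes no time and is no camera call; for the wrist camera it gives the pose at the moment of the call.
- manip.hand_in(): hands the job in; it is judged then, once.
Trained networks look in the newest picture that a camera, given by its name, has taken for a name from the list of things; names that differ only in an ending like _2 or _b are one class to them, and where a whole thing is asked for, a point or a joint stands for the part that bears it (a point fixed in the world has none). Each returns a list of dicts, best first, with "p" (0 to 1); they miss things now and then, are a little off and sometimes report something else, mostly with a low value. They report only what shows in the picture. A call takes as long as a camera call. They do not tell look-alikes from the thing itself.
- manip.regions_of(camera, thing): "pixels" (420x560 bool, what is visible of it) and "bbox" ([left, top, width, height] in pixels, round what is visible of it).
- manip.spot_point(camera, thing): "point" ([column, row] in pixels: a listed point, or the origin of a listed thing).
The state is a dict: "t": time; "joint_positions": joint angles; "qd": joint speeds; "tau": joint torques, N m; "eef_pos": TCP position; "eef_rot": TCP orientation; "wrist_force": force on the tool from outside, world axes, zero at the start; "torque": the same for the moment, N m; "width": finger opening in mm; "finger_force": force on a finger pad.
Only numpy, scipy, OpenCV 4.12 (cv2) and the standard library are available. Lean on these libraries where they do the work, as an engineer would, in place of code of your own. Each camera call takes 0.05 s, during which the arm holds its last target. There are 200 camera calls.

### The job

The cuvette is already in the photometer's cell holder, whose height was set by hand for it: press the black light-shield hood down over it, square to the sloping panel, until it snaps fully home and pushes the interlock pin in, without forcing it. Only then slide the power switch across to on (to the right), because the instrument zeroes itself in the dark when it starts. Leave the culture flask, the slide pack and the small vial where they are.

Things in the scene. Friction and masses are not known exactly. Their poses are not given: they have to be found in the camera images.
- meter: Bench photometer, fixed to the bench: a white wedge-shaped housing 190 mm deep (x), 150 mm wide (y), 30 mm high at its front edge and 107 mm at its back, with a dark panel on its top that slopes 22 degrees down towards the front (-x). A steel clamp screw, 7 mm high, stands on the panel left of the cell holder. Origin: centre of the footprint, on the bench; z up.
- well_axis (a point): Point on the axis of the cell holder, in the plane of the sloping panel; it does not move with the holder. Axes: x up the slope, y to the instrument's left, z square out of the panel (22 degrees from vertical, leaning to the front). The black holder (78 x 56 mm) is clamped at an unknown height: its foam seal, on which the hood's mouth comes to sit, is 3 to 19 mm above the panel.
- holder_front (a point): Point in the plane of the panel 45 mm down the slope from well_axis; same axes. On the holder stands the black collar: 50 mm (x) by 33 mm (y), straight for 14 mm above the seal, then chamfered 4 mm to its top 19 mm above the seal; a sprung steel roller, centred 10 mm above the seal, sticks 2.7 mm out of each short end. The lidded cuvette, 13.5 mm square, rises 13.5 mm above the collar.
- hood: Loose black plastic light-shield hood, about 80 g: a rectangular cap 64 mm (x) by 42 mm (y) by 52 mm high, ribbed on its two long sides, standing mouth down on the bench. Origin: middle of the mouth; z out through the closed top. It goes on either way round, its long side up the slope (x along well_axis's x). Inside: 56 by 36 mm, 48 mm deep.
- hood_top (a point): Middle of the hood's closed top, 52 mm from its mouth. Inside each short wall, 6.5 mm above the mouth, runs a bead 2 mm proud. The beads meet the collar's sprung rollers with the mouth 8 mm off the seal; a push of about 9 to 14 N along the panel's normal takes them past at 4 mm, then the hood is pulled in by itself and its mouth sits on the seal.
- interlock (a joint): How far the thin steel interlock pin is pushed in, in m. 0: standing 3 mm proud of the foam seal, beside the collar's upper end; 0.003: pushed down to the seal by the hood's mouth (home). Its spring takes about 1 N. The seal is springy and gives 1 mm per 10 N, up to 3 mm; over 45 N between hood and photometer counts as forcing.
- power_switch (a joint): Travel of the power slide switch in m: 0 = off (left end, as it starts), 0.010 = on (right end). A ball detent holds it at either end: it takes about 4 N sideways to start it, and past the middle it springs on to the other end.
- switch_ridge (a point): Foot of the grip ridge of the power switch, in the plane of the panel, at the ridge's middle (it moves with the switch); axes as well_axis. The ridge is 18 mm (x) by 8 mm (y) and stands 6 mm out of the panel, on the right half of the panel beside the display, with flat panel around it. On is towards -y (to the instrument's right).
- culture_flask: Bystander: pink culture flask lying flat, 153 x 84 x 32 mm; origin: centre of its underside.
- slide_pack: Bystander: upright cardboard pack of microscope slides, 29 x 79 x 54 mm; origin: centre of its underside.
- vial: Bystander: small amber screw-cap vial, 25 mm across and 56 mm high; origin: centre of its underside.
Mind the look-alikes: they are no part of the job. Of the things that look like the hood, take the one that is nearest to the robot's base at the start.

How it is judged (in metres and radians):
On the way, in this order (a step that is already met when the one before it is completed fails the run):
1. the hood is snapped home on the well while the switch is still off (value of joint interlock above 0.0018 m and x of hood in the frame of well_axis between -0.004 and 0.004 m and y of hood in the frame of well_axis between -0.004 and 0.004 m and angle between the z axis of hood and the z axis of well_axis, either way round below 0.06 rad and value of joint power_switch below 0.003 m), for 0.2 s.
2. the power switch is slid to on (value of joint power_switch above 0.0085 m), for 0.2 s.
At the end, for the whole second after the job is handed in: The hood sits snapped home on the cell holder: the interlock pin is pushed in by at least 1.8 of its 3 mm, the hood's middle is within 4 mm of the well's axis along x and along y and square to it within 0.06 rad, at rest; the power switch is at on (at least 8.5 of its 10 mm) (value of joint interlock above 0.0018 m and x of hood in the frame of well_axis between -0.004 and 0.004 m and y of hood in the frame of well_axis between -0.004 and 0.004 m and angle between the z axis of hood and the z axis of well_axis, either way round below 0.06 rad and linear speed of hood below 0.02 m/s and value of joint power_switch above 0.0085 m); the robot touches nothing.
It fails at once if the hood is forced onto the photometer with more than 45 N (contact force between hood and meter above 45 N).
It fails at once if a bystander is pushed more than 30 mm from its place (distance of any of culture_flask, slide_pack, vial from where it was at the start of the episode above 0.03 m).
It also fails if it takes over 54 s, if anything falls off the work surface, if the arm or the gripper's body presses on something with over 40 N, if the wrist force passes 120 N, or if a joint passes its speed limit or range.

## Working session

There is one attempt and no reset: what is moved stays moved. The work goes in short steps, Python scripts to look and compute and a shell command to move; the robot and the scene stay as the last step left them, time stands still between calls to the robot, and variables do not carry over. Pictures are saved under pics/ and viewed, at most 10 in all, crops included, and the job is handed in when it is done.

```bash
ls; mkdir -p pics
python3 - <<'E'
from bench import manip
import cv2,numpy as np
o=manip.get_obs();print({k:np.round(v,3).tolist() for k,v in o.items()})
for c in("scene","top"):
    im,d=manip.snapshot(c);cv2.imwrite(f"pics/{c}0.png",im[:,:,::-1]);np.save(f"pics/{c}0.npy",d)
    p=manip.camera_params(c);print(c,np.round(p["K"],1).tolist(),np.round(p["view"],3).tolist())
    for t in("hood","meter","power_switch","vial","culture_flask","slide_pack"):
        print(t,[(round(r["p"],2),r["bbox"]) for r in manip.regions_of(c,t)])
    for t in("hood_top","well_axis","switch_ridge","holder_front","hood"):
        print(t,[(round(r["p"],2),np.round(r["point"]).tolist()) for r in manip.spot_point(c,t)])
print(manip.pinch_z)
E
```

```text
pics
{'t': 0.0, 'joint_positions': [0.998, 0.435, 0.025, 1.574, -0.012, 1.134, -0.075], 'qd': [0.0, 0.001, 0.0, 0.002, -0.0, -0.002, -0.001], 'tau': [0.0, -67.049, 1.025, -31.622, 0.016, 0.013, -0.0], 'eef_pos': [282.671, -556.845, 230.532], 'eef_rot': [-3.054, -0.731, 0.001], 'wrist_force': [0.37, -0.582, -0.879], 'torque': [-0.006, 0.064, -0.013], 'finger_force': 0.0, 'width': 85.547}
scene [[482.8, 0.0, 274.4], [0.0, 482.8, 207.7], [0.0, 0.0, 1.0]] [[-0.77, -0.638, -0.007, 334.469], [-0.241, 0.301, -0.923, 272.293], [0.591, -0.708, -0.386, 1421.678], [0.0, 0.0, 0.0, 1.0]]
hood [(0.68, [301.4, 210.7, 15.5, 17.5]), (0.55, [327.6, 181.5, 21.6, 15.4])]
meter [(0.61, [196.9, 209.4, 69.3, 55.7])]
power_switch []
vial [(0.5, [279.5, 207.7, 4.4, 8.7])]
culture_flask [(0.56, [168.9, 279.4, 27.4, 25.4])]
slide_pack [(0.46, [250.9, 204.0, 11.8, 24.8])]
hood_top [(0.67, [339.0, 185.0]), (0.6, [310.0, 218.0])]
well_axis [(0.86, [221.0, 224.0])]
switch_ridge [(0.61, [245.0, 236.0])]
holder_front [(0.64, [228.0, 233.0])]
hood [(0.72, [307.0, 227.0]), (0.62, [338.0, 193.0])]
top [[540.8, 0.0, 285.5], [0.0, 540.8, 206.9], [0.0, 0.0, 1.0]] [[-0.022, -1.0, -0.018, -109.505], [-0.99, 0.024, -0.141, 555.232], [0.142, 0.015, -0.99, 1723.69], [0.0, 0.0, 0.0, 1.0]]
hood [(0.93, [444.0, 237.8, 28.6, 24.7]), (0.92, [432.6, 183.5, 21.6, 25.7]), (0.69, [321.7, 218.5, 17.7, 24.3])]
meter [(0.59, [203.1, 169.8, 49.1, 61.8])]
power_switch []
vial [(0.48, [326.9, 180.4, 7.8, 9.4])]
culture_flask [(0.85, [124.4, 203.2, 33.8, 43.6])]
slide_pack [(0.68, [291.6, 156.4, 20.1, 29.5])]
hood_top [(0.79, [460.0, 251.0]), (0.7, [444.0, 194.0]), (0.54, [334.0, 229.0])]
well_axis [(0.76, [226.0, 186.0])]
switch_ridge [(0.43, [237.0, 213.0])]
holder_front [(0.86, [226.0, 198.0]), (0.27, [228.0, 185.0])]
hood [(0.83, [454.0, 250.0]), (0.78, [330.0, 231.0]), (0.73, [439.0, 199.0])]
18.700000000000003
```

```bash
cat > h.py <<'E'
import numpy as np,cv2
from bench import manip
from scipy.spatial.transform import Rotation as R
def ray(p,uv):
    V=np.array(p["view"]);d=np.linalg.inv(p["K"])@[uv[0],uv[1],1.];Ri=V[:3,:3].T
    return -Ri@V[:3,3],Ri@d
def at_z(p,uv,z):
    o,d=ray(p,uv);return o+d*(z-o[2])/d[2]
def at_plane(p,uv,c,n):
    o,d=ray(p,uv);return o+d*(np.dot(np.subtract(c,o),n)/np.dot(d,n))
def cloud(p,D):
    h,w=D.shape;u,v=np.meshgrid(np.arange(w),np.arange(h))
    K=np.array(p["K"]);V=np.array(p["view"])
    c=np.stack([(u-K[0,2])/K[0,0]*D,(v-K[1,2])/K[1,1]*D,D],-1)
    return (c-V[:3,3])@V[:3,:3]
E
python3 - <<'E'
from h import *
p=manip.camera_params("top");D=np.load("pics/top0.npy");C=cloud(p,D)
for n,uv,z in[("hoodA",(460,251),52),("hoodB",(444,194),52),("hoodC",(334,229),52),("well",(226,186),80),("front",(226,198),65),("switch",(237,213),50)]:
    print(n,at_z(p,uv,z).round(),C[uv[1],uv[0]].round())
for n,b in[("vial",(326.9,180.4,7.8,9.4)),("flask",(124.4,203.2,33.8,43.6)),("pack",(291.6,156.4,20.1,29.5)),("meter",(203,170,49,62))]:
    print(n,at_z(p,(b[0]+b[2]/2,b[1]+b[3]/2),40).round())
im=cv2.imread("pics/top0.png")
a=cv2.resize(im[130:270,100:500],None,fx=2,fy=2,interpolation=cv2.INTER_CUBIC)
s=cv2.imread("pics/scene0.png")
b=cv2.resize(s[160:300,150:380],(800,487)[0:2] if 0 else (526,320),interpolation=cv2.INTER_CUBIC)
o=np.zeros((600,800,3),np.uint8);o[:280]=a;o[280:600,:526]=b;cv2.imwrite("pics/a.png",o)
E
```

```text
hoodA [ 396. -674.   52.] [ 395. -672.   59.]
hoodB [ 580. -635.   52.] [ 580. -634.   55.]
hoodC [ 475. -276.   52.] [ 475. -276.   52.]
well [619.  66.  80.] [612.  62. 115.]
front [582.  69.  65.] [581.  68.  71.]
switch [535.  35.  50.] [533.  33.  66.]
vial [ 621. -272.   40.]
flask [504. 348.  40.]
pack [ 670. -178.   40.]
meter [576.  67.  40.]
```

View pics/a.png

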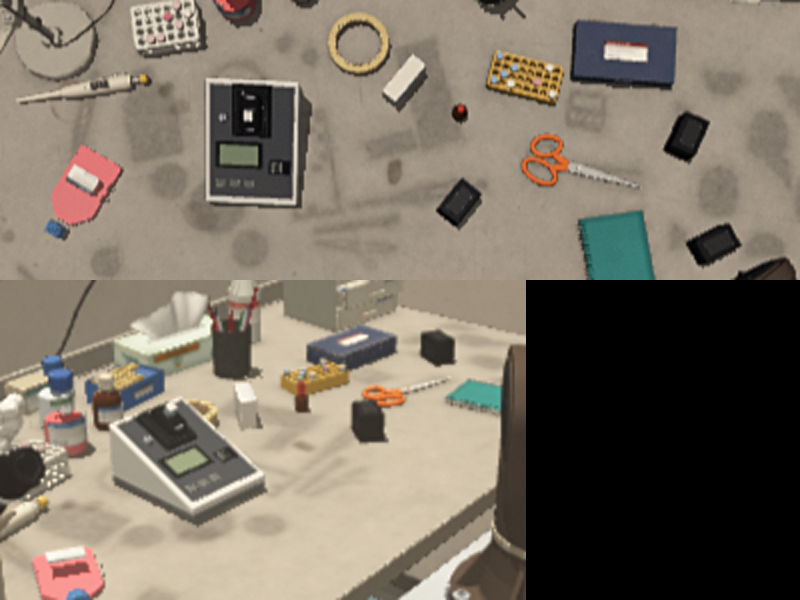

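The top picture shows three hood-like caps. In the top camera's pixels they are A (456,251) at about (396,-674), 782 mm from the base; B (443,196) at about (580,-635), 860 mm; and C (330,230) at about (475,-276), 549 mm. C is nearest to the base, so C is the one meant. The meter is at (226,200), with its slope facing the robot. I'll move over C and use the wrist view as the confirming crop.

```bash
cat >> h.py <<'E'
def rows_to(dx,yaw=None):
    """world displacement (mm) -> tool fractions; yaw: wanted world yaw of tool y axis (mod pi)"""
    o=manip.get_obs();Rm=R.from_rotvec(o["eef_rot"]).as_matrix()
    s=(Rm.T@np.array(dx,float)/600).round(4).tolist()
    y=np.degrees(np.arctan2(Rm[1,1],Rm[0,1]));t=None
    if yaw is not None:
        a=(-(yaw-y)+90)%180-90;t=(round(a,2),round(a/180,4))
    return dict(shift=s,tool_y_yaw=round(y,2),turn=t)
def rect(P):
    (c,wh,a)=cv2.minAreaRect(P[:,:2].astype(np.float32))
    if wh[0]<wh[1]: a+=90
    return np.round(c,1),np.round(sorted(wh),1),round(a%180,2)   # a = yaw of long side
E
python3 - <<'E'
from h import *
p=manip.camera_params("top");D=np.load("pics/top0.npy");C=cloud(p,D)
def sel(c,r,z0,z1):
    m=(np.hypot(C[...,0]-c[0],C[...,1]-c[1])<r)&(C[...,2]>z0)&(C[...,2]<z1)&(D>0);return C[m]
P=sel((475,-276),60,45,62);print(rect(P),np.median(P[:,2]),len(P))
m=(abs(C[...,0]-577)<125)&(abs(C[...,1]-67)<95)&(C[...,2]>25)&(C[...,2]<130)&(D>0)
print("meter",rect(C[m]))
o=manip.get_obs();print(np.array(R.from_rotvec(o["eef_rot"]).as_matrix()).round(2).tolist())
c=rect(P)[0];t=np.array([c[0],c[1],230])
print(rows_to(t-o["eef_pos"],rect(P)[2]+90))
w=manip.camera_params("wrist");V=np.array(w["view"]);Rm=R.from_rotvec(o["eef_rot"]).as_matrix()
cw=-V[:3,:3].T@V[:3,3];print("cam in tool",Rm.T@(cw-o["eef_pos"]),(V[:3,:3]@Rm).round(2).tolist())
E
```

```text
(array([ 473.2, -261.4]), array([41.6, 63.8]), 140.01) 52.67271616139982 237
meter (array([574.2,  69.1]), array([149.4, 191.1]), 176.17)
[[0.89, 0.45, -0.0], [0.45, -0.89, -0.0], [-0.0, -0.0, -1.0]]
{'shift': [0.5061, -0.2962, 0.0021], 'tool_y_yaw': np.float64(-63.09), 'turn': (np.float64(66.9), np.float64(0.3717))}
cam in tool [  66.77638888   -0.89076546 -142.69562942] [[-0.0, 1.0, 0.0], [-0.97, -0.0, -0.26], [-0.26, -0.0, 0.97]]
```

```bash
python3 -m pendant '[[-1,0.506,-0.296,0,0.3717],[-1,0.506,-0.296,0,0.3717],[-1,0.506,-0.296,0,0.3717],[-1,0.506,-0.296,0,0.3717],[-1,0.506,-0.296,0,0.3717],[-1,0.506,-0.296,0,0.3717],[-1,0.506,-0.296,0,0.3717],[-1,0.506,-0.296,0,0.3717],[-1,0.506,-0.296,0,0.3717],[-1,0.506,-0.296,0,0.3717]]' 
python3 -m pendant '[[-1,0,0,0.05,0],[-1,0,0,0.1,0],[-1,0,0,0.1,0],[-1,0,0,0.1,0]]'
cat > w.py <<'E'
from h import *
o=manip.get_obs();im,D=manip.snapshot("wrist");p=manip.camera_params("wrist");C=cloud(p,D)
print("t",o["t"],o["eef_pos"].round(1) if hasattr(o["eef_pos"],'round') else o["eef_pos"])
E
python3 - <<'E'
from w import *
cv2.imwrite("pics/w1.png",im[:,:,::-1])
m=(np.hypot(C[...,0]-473,C[...,1]+263)<60)&(C[...,2]>47)&(C[...,2]<62)&(D>0)
P=C[m];c,wh,a=rect(P);print(c,wh,a,np.median(P[:,2]),len(P))
print(rows_to([c[0]-o["eef_pos"][0],c[1]-o["eef_pos"][1],18-o["eef_pos"][2]],a+90))
E
```

```text
t: 2.03
eef_pos: [477.7, -253.7, 231.3]
eef_rot: [-2.951, 1.068, -0.001]
wrist_force: [0.3, 0.5, 0.1]
width: 85.3
finger_force: 0.0
t: 2.37
eef_pos: [472.3, -261.1, 170.7]
eef_rot: [-2.952, 1.074, 0.005]
wrist_force: [-0.8, -0.5, 1.1]
width: 85.6
finger_force: 0.0
t 2.3667 [ 472.3 -261.1  170.7]
[ 474.6 -262.8] [42.1 63.8] 140.01 53.294786803673375 4738
{'shift': [0.0048, -0.0003, 0.2545], 'tool_y_yaw': np.float64(-130.01), 'turn': (np.float64(-0.02), np.float64(-0.0001))}
```

View pics/w1.png

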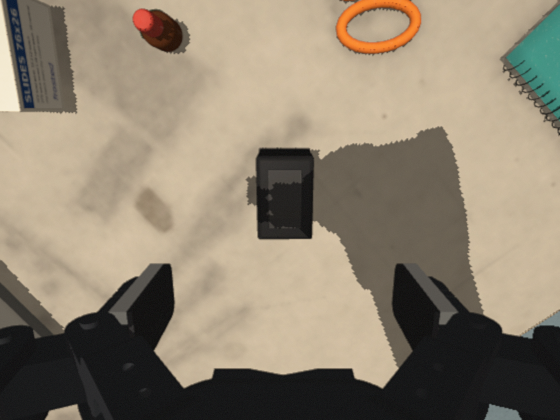

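The wrist view shows hood C at px (285,193), upright and square between the fingers. It measures 42.1 x 63.8 mm and 53 mm high, which matches the description. Next I descend and grip it.

```bash
python3 -m pendant '[[-1,0.0048,0,0.06,0],[-1,0.0048,0,0.12,0],[-1,0.0048,0,0.18,0],[-1,0.0048,0,0.23,0],[-1,0.0048,0,0.252,0],[-1,0.0048,0,0.252,0],[-1,0.0048,0,0.252,0]]' 30
python3 -m pendant '[[1,0,0,0,0],[1,0,0,0,0],[1,0,0,0,0],[1,0,0,0,0],[1,0,0,0,0],[1,0,0,0,0],[1,0,0,0,0],[1,0,0,0,0]]' 30
```

```text
t: 3.0
eef_pos: [476.4, -264.1, 21.3]
eef_rot: [2.952, -1.075, 0.002]
wrist_force: [0.4, 0.3, 1.1]
width: 85.4
finger_force: 0.0
t: 3.67
eef_pos: [476.3, -263.8, 21.5]
eef_rot: [2.952, -1.074, 0.003]
wrist_force: [-1.2, -0.9, 9.8]
width: 41.6
finger_force: 29.9
```

```bash
python3 -m pendant '[[1,0,0,-0.06,0],[1,0,0,-0.12,0],[1,0,0,-0.18,0],[1,0,0,-0.24,0],[1,0,0,-0.3,0],[1,0,0,-0.36,0],[1,0,0,-0.37,0],[1,0,0,-0.37,0]]'
python3 -c "
from h import *
o=manip.get_obs();print(rows_to(np.array([470,66,243])-o['eef_pos'],86.17))"
```

```text
t: 4.33
eef_pos: [476.9, -264.1, 245.4]
eef_rot: [2.952, -1.074, 0.01]
wrist_force: [-0.0, 0.4, -2.8]
width: 41.6
finger_force: 31.6
{'shift': [-0.3624, -0.4141, 0.0027], 'tool_y_yaw': np.float64(-130.0), 'turn': (np.float64(-36.17), np.float64(-0.2009))}
```

```bash
python3 -m pendant '[[1,-0.3624,-0.4141,0,-0.2009],[1,-0.3624,-0.4141,0,-0.2009],[1,-0.3624,-0.4141,0,-0.2009],[1,-0.3624,-0.4141,0,-0.2009],[1,-0.3624,-0.4141,0,-0.2009],[1,-0.3624,-0.4141,0,-0.2009],[1,-0.3624,-0.4141,0,-0.2009],[1,-0.3624,-0.4141,0,-0.2009],[1,-0.3624,-0.4141,0,-0.2009],[1,-0.3624,-0.4141,0,-0.2009]]'
python3 - <<'E'
from w import *
cv2.imwrite("pics/w2.png",im[:,:,::-1]);np.savez("pics/w2.npz",D=D,K=p["K"],V=p["view"])
for t in("well_axis","switch_ridge","holder_front"):
    print(t,[(round(r["p"],2),np.round(r["point"],1).tolist()) for r in manip.spot_point("wrist",t)])
print("ps",[(r["p"],r["bbox"]) for r in manip.regions_of("wrist","power_switch")])
E
```

```text
t: 5.17
eef_pos: [467.3, 69.0, 240.6]
eef_rot: [-3.14, 0.097, 0.004]
wrist_force: [-0.4, -1.8, -0.6]
width: 41.9
finger_force: 31.5
t 5.1667 [467.3  69.  240.6]
well_axis []
switch_ridge [(0.71, [322.5, 107.4])]
holder_front [(0.56, [273.5, 47.4])]
ps [(0.67, [313.3, 95.9, 21.6, 19.8])]
```

View pics/w2.png

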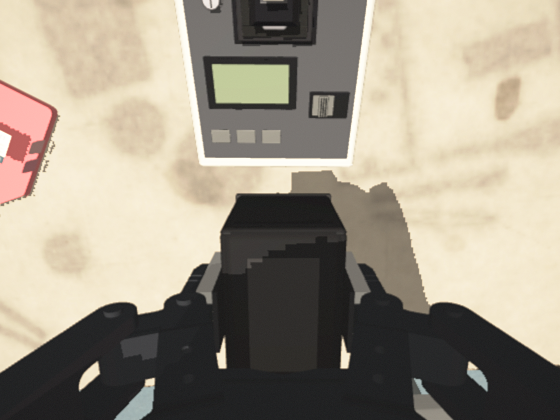

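The front of the panel is in view: display (250,83), switch (325,105), holder front (273,45). The gripped hood is at the bottom of the picture. I'll move further up and forward to see the whole holder.

```bash
python3 -m pendant '[[1,0.06,0,-0.04,0],[1,0.12,0,-0.09,0],[1,0.15,0,-0.09,0],[1,0.15,0,-0.09,0],[1,0.15,0,-0.09,0]]'
python3 - <<'E'
from w import *
cv2.imwrite("pics/w3.png",im[:,:,::-1]);np.savez("pics/w3.npz",D=D,K=p["K"],V=p["view"])
pts={}
for t in("well_axis","switch_ridge","holder_front"):
    r=manip.spot_point("wrist",t);print(t,[(round(x["p"],2),np.round(x["point"],1).tolist()) for x in r])
    if r:pts[t]=r[0]["point"]
# panel plane: sheet of points near slope
m=(abs(C[...,0]-575)<100)&(abs(C[...,1]-69)<80)&(C[...,2]>25)&(C[...,2]<130)&(D>0)
Q=C[m];print(len(Q),rect(Q))
# plane fit with RANSAC-ish: normal guess then refine
n=np.array([-np.sin(np.radians(22)),0,np.cos(np.radians(22))]);h=Q@n
hist,e=np.histogram(h,bins=np.arange(h.min(),h.max(),1));h0=e[hist.argmax()]+.5
I=Q[abs(h-h0)<4]
for _ in range(5):
    c=I.mean(0);n=np.linalg.svd(I-c,full_matrices=0)[2][2];n*=np.sign(n[2]);I=Q[abs((Q-c)@n)<1.2]
print("plane c",c.round(1),"n",n.round(4),"tilt",np.degrees(np.arccos(n[2])),"dir",np.degrees(np.arctan2(n[1],-n[0])),len(I))
for t,uv in pts.items(): print(t,at_plane(p,uv,c,n).round(1))
np.savez("pics/pl.npz",c=c,n=n)
E
```

```text
t: 5.83
eef_pos: [559.2, 59.3, 295.7]
eef_rot: [3.139, -0.109, -0.0]
wrist_force: [-1.2, 0.4, -0.6]
width: 41.7
finger_force: 31.5
t 5.8333 [559.2  59.3 295.7]
well_axis [(0.82, [271.8, 114.6]), (0.16, [45.5, 227.5])]
switch_ridge [(0.38, [309.9, 196.9])]
holder_front [(0.77, [265.3, 158.9])]
22129 (array([573.2,  70.8]), array([150.3, 188.2]), 176.03)
plane c [602.1  69.3  80.5] n [-0.3684  0.0239  0.9293] tilt 21.66745611926016 dir 3.7137934611719197 13373
well_axis [619.   66.8  87.2]
switch_ridge [529.5  33.4  52.6]
holder_front [576.1  77.1  70. ]
```

View pics/w3.png

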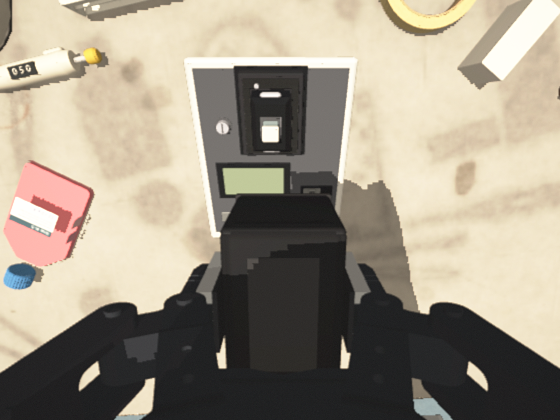

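The whole panel is in view: holder (271,110), white cuvette lid (270,130), collar around it, clamp screw (222,128). I'll slice the depth data in the panel frame to get the well axis and the seal height.

Run:
```python
from h import *
z=np.load("pics/w3.npz");D=z["D"];p=dict(K=z["K"],view=z["V"]);C=cloud(p,D)
pl=np.load("pics/pl.npz");c=pl["c"]
th=np.radians(22);yaw=np.radians(-3.85)
F=R.from_euler("z",yaw).as_matrix()@R.from_euler("y",-th).as_matrix()  # cols: upslope, left, normal
n=F[:,2];print(n.round(4))
o=at_plane(p,(271.8,114.6),c,n);print("o",o.round(1))
L=(C-o)@F
m=(D>0)&(abs(L[...,0])<70)&(abs(L[...,1])<45)&(L[...,2]>-4)&(L[...,2]<70)
Q=L[m];print(np.histogram(Q[:,2],bins=np.arange(-4,60,2)))
h=Q[(abs(Q[:,0])<60)]
def box(a,b,lab):
    P=Q[(Q[:,2]>a)&(Q[:,2]<b)]
    if len(P)>5: print(lab,len(P),np.percentile(P,[1,50,99],axis=0).round(1).tolist(),rect(P))
for a in range(0,60,3): box(a,a+3,a)
im=cv2.imread("pics/w3.png")
a=cv2.resize(im[50:240,180:370],(600,600),interpolation=cv2.INTER_CUBIC);cv2.imwrite("pics/c3.png",a)
```

```text
[-0.3738  0.0252  0.9272]
o [619.   66.8  87.4]
(array([ 230, 2827, 3249,  226,   54,  230, 1032,  850,  722,   40,   18,
         15,   17,   63,  119,  281,  337,  969,  122,   11,   17,   16,
          7,   79,  172,    3,    0,    0,    0,    0,    0]), array([-4, -2,  0,  2,  4,  6,  8, 10, 12, 14, 16, 18, 20, 22, 24, 26, 28,
       30, 32, 34, 36, 38, 40, 42, 44, 46, 48, 50, 52, 54, 56, 58]))
0 3435 [[-69.4, -44.4, 0.0], [-28.6, 2.7, 0.7], [47.1, 44.5, 2.5]] (array([-10.2,  -0. ]), array([ 90. , 119.6]), 0.09)
3 94 [[-67.7, -26.7, 3.0], [40.5, 7.2, 4.2], [41.2, 44.5, 6.0]] (array([-11.8,  13.9]), array([ 62.6, 116.7]), 170.39)
6 756 [[-36.9, -27.1, 6.1], [22.7, -3.7, 8.4], [40.9, 44.0, 9.0]] (array([1.9, 8.9]), array([72.1, 78.5]), 179.96)
9 1356 [[-36.0, -26.4, 9.0], [20.1, 1.4, 10.9], [40.1, 27.9, 12.0]] (array([2.2, 0.6]), array([55.4, 77.1]), 179.78)
12 743 [[-32.4, -22.9, 12.0], [17.1, -1.2, 12.5], [36.8, 24.5, 14.8]] (array([2.5, 0.8]), array([47.8, 70.1]), 179.9)
15 37 [[26.2, -15.5, 15.0], [26.7, 11.5, 16.0], [33.6, 16.8, 17.8]] (array([29.9,  0.7]), array([ 7.5, 32.3])
[... 449 characters left out ...]
array([32.5, 49.4]), 0.28)
30 1076 [[-19.1, -12.1, 30.0], [8.5, 0.3, 31.1], [23.9, 14.0, 32.7]] (array([2.6, 0.9]), array([27.7, 44.5]), 0.17)
33 26 [[-5.2, -10.3, 33.0], [7.9, 0.1, 33.9], [18.0, 6.4, 36.0]] (array([ 7.6, -2.1]), array([11.9, 27.6]), 45.12)
36 25 [[7.0, -5.1, 36.1], [8.0, 0.5, 37.5], [8.6, 6.1, 38.7]] (array([7.9, 0.4]), array([ 1.6, 11.6]), 83.31)
39 15 [[7.6, -5.3, 39.4], [7.8, 0.4, 39.8], [8.7, 6.1, 41.8]] (array([8.1, 0.4]), array([ 1.2, 11.6]), 87.4)
42 203 [[-5.0, -5.4, 42.6], [3.0, 0.5, 44.2], [8.9, 7.2, 45.0]] (array([2. , 0.9]), array([12.6, 14.6]), 179.09)
45 51 [[-4.1, -5.4, 45.0], [2.2, 1.2, 45.4], [7.9, 6.9, 46.5]] (array([1.8, 0.6]), array([12. , 12.5]), 91.68)
```

View pics/c3.png

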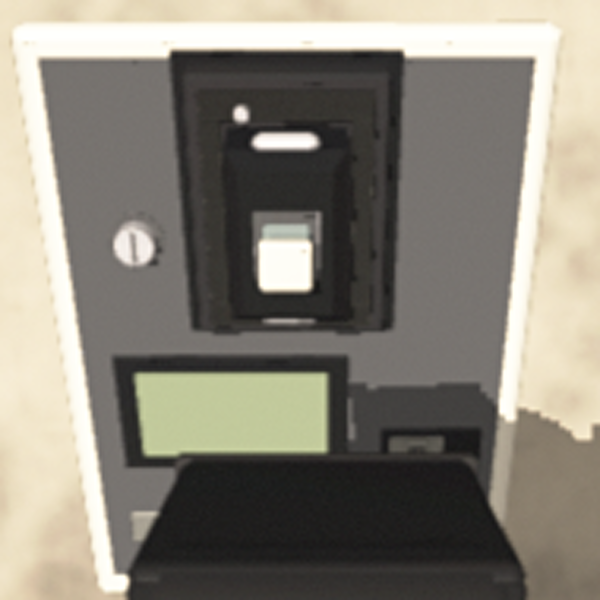

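The collar, seal and cuvette agree on a well centre at local (2.2, 0.7). The seal is about 12.2 mm above the panel: the collar top is at 31.2 and the cuvette top at 44.7, as the given sizes require.

The tool can only point straight down, so the hood has to turn 22° inside the grip. I'll drag its upper mouth edge down the panel, over the display, so that it pivots between the pads until it lies flush.

```bash
cat >> h.py <<'E'
F=R.from_euler("z",np.radians(-3.85)).as_matrix()@R.from_euler("y",-np.radians(22)).as_matrix()
W=np.array([619.,66.8,87.4])+F@[2.2,.7,0]
M=R.from_euler("z",np.radians(-3.85)).as_matrix()  # meter axes
E
python3 - <<'E'
from h import *
o=manip.get_obs();Rm=R.from_rotvec(o["eef_rot"]).as_matrix();e=o["eef_pos"]
z=np.load("pics/w3.npz");D=z["D"];p=dict(K=z["K"],view=z["V"]);T=(cloud(p,D)-e)@Rm
m=(D>0)&(abs(T[...,0])<60)&(abs(T[...,1])<20)&(T[...,2]>-45)&(T[...,2]<60)
Q=T[m];print(np.histogram(Q[:,2],bins=np.arange(-45,60,5)))
P=Q[(Q[:,2]<-24)];print("top face",np.percentile(P,[1,50,99],axis=0).round(1).tolist(),len(P))
P=Q[(Q[:,2]>-24)];print("front face",np.percentile(P,[1,50,99],axis=0).round(1).tolist(),len(P))
print("W",W.round(1), "W top",(W+F@[0,0,12.2]).round(1))
E0=W+F@[-50,16,0];print("E0",E0.round(1))
# TCP at touch: hood +x mouth edge is at tool x=+30, TCP is 21.5 above mouth
t=E0+np.array([0,0,21.5])-M@[30,0,0]
print("TCP touch",t.round(1),rows_to(t+[0,0,25]-e,86.15))
print("then meter-frame -23,-19 =>",(np.array([-23,-19])/600).round(4))
E
```

```text
(array([   0,    3, 9944, 6925,  498,  445,  400,  355,  340,  284,  267,
        245,  298,   40,    0,    0,    0,    0,    0,    0]), array([-45, -40, -35, -30, -25, -20, -15, -10,  -5,   0,   5,  10,  15,
        20,  25,  30,  35,  40,  45,  50,  55]))
top face [[-23.4, -19.6, -31.6], [6.2, -0.0, -30.2], [29.6, 19.6, -25.7]] 16966
front face [[29.1, -19.5, -23.7], [29.5, 0.0, -6.1], [30.0, 19.4, 20.2]] 3078
W [621.1  67.4  88.2] W top [616.5  67.7  99.5]
E0 [575.9  86.4  69.5]
TCP touch [546.   88.5  91. ] {'shift': [-0.0216, -0.0456, 0.2994], 'tool_y_yaw': np.float64(-93.84), 'turn': (np.float64(0.01), np.float64(0.0))}
then meter-frame -23,-19 => [-0.0383 -0.0317]
```

```bash
python3 -m pendant '[[1,-0.0216,-0.0456,0.06,0],[1,-0.0216,-0.0456,0.12,0],[1,-0.0216,-0.0456,0.18,0],[1,-0.0216,-0.0456,0.24,0],[1,-0.0216,-0.0456,0.28,0],[1,-0.0216,-0.0456,0.3,0],[1,-0.0216,-0.0456,0.3,0],[1,-0.0216,-0.0456,0.3,0]]' 20
python3 -m pendant '[[1,0,0,0.01,0],[1,0,0,0.02,0],[1,0,0,0.03,0],[1,0,0,0.036,0],[1,0,0,0.036,0],[1,0,0,0.036,0]]' 20
```

```text
t: 6.7
eef_pos: [546.5, 88.8, 116.0]
eef_rot: [3.14, -0.105, -0.002]
wrist_force: [-0.1, -0.5, 0.0]
width: 41.5
finger_force: 31.5
t: 7.2
eef_pos: [547.2, 88.9, 94.4]
eef_rot: [3.14, -0.105, -0.001]
wrist_force: [-0.1, -0.3, -1.0]
width: 41.8
finger_force: 31.5
```

```bash
python3 -m pendant '[[1,0,0,0.006,0],[1,-0.003,0,0.009,0],[1,-0.007,0,0.012,0],[1,-0.010,0,0.0155,0],[1,-0.010,0,0.0155,0]]' 20
python3 -m pendant '[[1,-0.004,0,0.0035,0],[1,-0.008,0,0.007,0],[1,-0.012,0,0.010,0],[1,-0.012,0,0.010,0]]' 20
```

```text
t: 7.62
eef_pos: [542.9, 89.4, 86.4]
eef_rot: [-3.139, 0.105, -0.006]
wrist_force: [0.5, 0.1, 6.5]
width: 41.8
finger_force: 33.3
t: 7.95
eef_pos: [535.7, 90.0, 80.3]
eef_rot: [-3.139, 0.105, -0.006]
wrist_force: [2.4, -0.6, 7.0]
width: 41.8
finger_force: 34.3
```

```bash
python3 -m pendant '[[1,-0.005,0,0.0035,0],[1,-0.010,0,0.007,0],[1,-0.015,0,0.010,0],[1,-0.018,0,0.012,0],[1,-0.018,0,0.012,0]]'
python3 - <<'E'
from w import *
cv2.imwrite("pics/w4.png",im[:,:,::-1])
Rm=R.from_rotvec(o["eef_rot"]).as_matrix();T=(C-o["eef_pos"])@Rm
m=(D>0)&(abs(T[...,0])<70)&(abs(T[...,1])<15)&(T[...,2]>-55)&(T[...,2]<-12)
Q=T[m]
# top face: plane fits
best=Q[(Q[:,0]<25)]
for _ in range(5):
    c=best.mean(0);n=np.linalg.svd(best-c,full_matrices=0)[2][2];n*=-np.sign(n[2]);best=Q[abs((Q-c)@n)<1]
print("hood top normal in tool",n.round(3),"tilt",np.degrees(np.arctan2(-n[0],-n[2])),"roll",np.degrees(np.arcsin(n[1])),len(best))
e=best[:,0];print("x range",np.percentile(e,[1,99]).round(1),c.round(1))
E
```

```text
t: 8.37
eef_pos: [525.0, 91.0, 73.2]
eef_rot: [-3.139, 0.105, -0.007]
wrist_force: [0.6, -0.1, 7.1]
width: 41.8
finger_force: 35.2
t 8.3667 [525.   91.   73.2]
hood top normal in tool [-0.303  0.003 -0.953] tilt 17.6118873339302 roll 0.1587662663908845 10035
x range [-30.8  24.1] [ -0.    0.  -32.7]
```

The hood has pivoted to 17.6°, with about 7 N of contact force. I'll continue until it lies flush.

```bash
python3 -m pendant '[[1,-0.004,0,0.003,0],[1,-0.008,0,0.007,0],[1,-0.009,0,0.009,0],[1,-0.009,0,0.009,0]]'
cat > tilt.py <<'E'
from w import *
Rm=R.from_rotvec(o["eef_rot"]).as_matrix();T=(C-o["eef_pos"])@Rm
m=(D>0)&(abs(T[...,0])<70)&(abs(T[...,1])<15)&(T[...,2]>-55)&(T[...,2]<-12)
Q=T[m];best=Q[(Q[:,0]<25)]
for _ in range(5):
    c=best.mean(0);n=np.linalg.svd(best-c,full_matrices=0)[2][2];n*=-np.sign(n[2]);best=Q[abs((Q-c)@n)<1]
th=np.arctan2(-n[0],-n[2]);print("tilt",np.degrees(th).round(2),"roll",np.degrees(np.arcsin(n[1])).round(2),len(best))
up=np.array([np.cos(th),0,-np.sin(th)]);s=best@up;hi=np.percentile(s,99.5);lo=np.percentile(s,.5)
print("span",hi-lo)
mid=c+up*(hi-32-c@up);mid[1]=0
mouth=mid+np.array([np.sin(th),0,np.cos(th)])*52
print("top centre in tool",mid.round(1),"mouth centre in tool",mouth.round(1),"world",(Rm@mouth+o["eef_pos"]).round(1))
print("mouth in panel frame",((Rm@mouth+o["eef_pos"]-W)@F).round(1))
E
python3 tilt.py
```

```text
t: 8.75
eef_pos: [521.0, 91.4, 69.2]
eef_rot: [-3.138, 0.106, -0.01]
wrist_force: [-1.7, -0.9, 22.2]
width: 41.5
finger_force: 37.6
t 8.75 [521.   91.4  69.2]
tilt 21.42 roll 0.1 9471
span 59.20224617390711
top centre in tool [ -6.6   0.  -30.8] mouth centre in tool [12.4  0.  17.6] world [533.5  90.5  51.7]
mouth in panel frame [-96.2  17.3  -0.6]
```

It is flush at 21.4° and 22 N, with the mouth at w ≈ -0.6 in the panel frame, which also cross-checks the geometry. Next I lift along the panel normal and carry it over the well.

Run:
```python
from h import *
o=manip.get_obs();Rm=R.from_rotvec(o["eef_rot"]).as_matrix()
mouth=Rm@[12.4,0,17.6]+o["eef_pos"];L=(mouth-W)@F
up=F@[0,0,62];print("A up",rows_to(up,86.15));print("B over",rows_to(F@(-np.array([L[0],L[1],0])),86.15))
print("normal 10mm down",rows_to(F@[0,0,-10]))
```

```text
A up {'shift': [-0.0381, -0.0002, -0.0961], 'tool_y_yaw': np.float64(-93.86), 'turn': (np.float64(-0.01), np.float64(-0.0))}
B over {'shift': [0.149, 0.0286, -0.0591], 'tool_y_yaw': np.float64(-93.86), 'turn': (np.float64(-0.01), np.float64(-0.0))}
normal 10mm down {'shift': [0.0061, 0.0, 0.0155], 'tool_y_yaw': np.float64(-93.86), 'turn': None}
```

```bash
python3 -m pendant '[[1,-0.0127,0,-0.032,0],[1,-0.0254,0,-0.064,0],[1,-0.0381,0,-0.0961,0],[1,0.012,0.01,-0.116,0],[1,0.062,0.02,-0.136,0],[1,0.111,0.0286,-0.155,0],[1,0.111,0.0286,-0.155,0],[1,0.111,0.0286,-0.155,0]]' 40
python3 tilt.py
```

```text
t: 9.47
eef_pos: [584.6, 68.6, 159.9]
eef_rot: [-3.14, 0.108, -0.002]
wrist_force: [-0.6, 1.1, -0.8]
width: 41.4
finger_force: 42.1
t 9.4667 [584.6  68.6 159.9]
tilt 21.2 roll 0.25 9521
span 59.27225336970758
top centre in tool [ -8.2   0.  -30. ] mouth centre in tool [10.6  0.  18.5] world [595.3  67.9 141.4]
mouth in panel frame [-4.  -1.2 59. ]
```

```bash
sed -i 's/^up=.*/up=np.array([np.cos(th),0,-np.sin(th)]);dn=np.array([np.sin(th),0,np.cos(th)]);m2=(D>0)\&(abs(T[...,1])<14);A=T[m2];dd=(A-c)@dn;ss=A@up;k=(dd>5)\&(dd<42)\&(ss>10)\&(ss<45);hi=np.median(ss[k]);lo=hi-64;print("front face n",k.sum(),np.percentile(ss[k],[5,50,95]).round(1))/' tilt.py; sed -i 's/^print("span.*//' tilt.py; python3 tilt.py
python3 - <<'E'
from w import *
# well re-measure if visible: collar/holder points in the panel frame
L=(C-W)@F
m=(D>0)&(abs(L[...,0])<60)&(abs(L[...,1])<45)
for a,b in((9,13.5),(29,33),(42,47)):
    P=L[m&(L[...,2]>a)&(L[...,2]<b)]
    if len(P)>20:print(a,len(P),np.percentile(P,[1,99],axis=0).round(1).tolist())
cv2.imwrite("pics/w5.png",im[:,:,::-1])
E
```

```text
t 9.5167 [582.9  69.2 159.2]
tilt 21.27 roll 0.15 9473
front face n 5356 [36.4 37.1 37.7]
top centre in tool [ -6.5   0.  -30.7] mouth centre in tool [12.3  0.  17.7] world [595.2  68.4 141.4]
mouth in panel frame [-4.1 -0.7 59. ]
t 9.5667 [582.1  69.5 158.9]
9 3576 [[0.1, -27.0, 9.0], [39.1, 26.3, 13.3]]
29 1379 [[10.9, -14.1, 29.1], [23.8, 13.6, 32.1]]
```

View pics/w5.png

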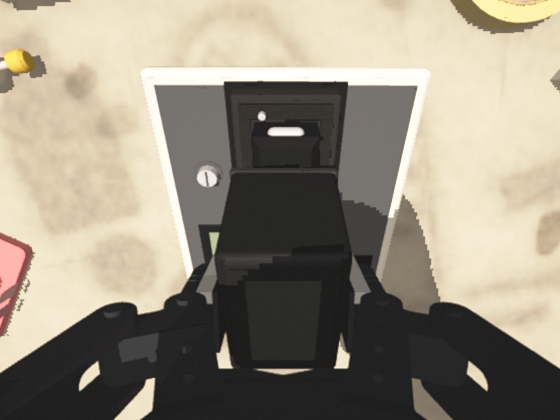

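The hood is over the well, parallel to the panel, with the collar's upper end visible at (285,150). The re-measured holder agrees with my well frame to about 0.3 mm. I'll let the arm settle and correct the offset.

```bash
cat > go.py <<'E'
from h import *
import sys
o=manip.get_obs();Rm=R.from_rotvec(o["eef_rot"]).as_matrix()
L=(Rm@[12.3,0,17.7]+o["eef_pos"]-W)@F
print("mouth",L.round(2),"force panel",(F.T@o["wrist_force"]).round(1))
t=np.array([0,-.3,float(sys.argv[1])]);print(rows_to(F@(t-L),86.15))
E
python3 -m pendant '[[1,0,0,0,0],[1,0,0,0,0]]'; python3 go.py 50
```

```text
t: 9.78
eef_pos: [582.3, 69.6, 159.3]
eef_rot: [3.14, -0.104, -0.002]
wrist_force: [-0.3, -0.1, 0.2]
width: 41.7
finger_force: 42.1
mouth [-4.66 -0.35 59.41] force panel [-0.2 -0.1  0.3]
{'shift': [0.0131, -0.0001, 0.0116], 'tool_y_yaw': np.float64(-93.79), 'turn': (np.float64(0.06), np.float64(0.0004))}
```

```bash
python3 -m pendant '[[1,0.0072,0,-0.003,0],[1,0.0131,0,0.0116,0],[1,0.0131,0,0.0116,0],[1,0.0131,0,0.0116,0]]'; python3 go.py 24
```

```text
t: 10.12
eef_pos: [590.8, 68.6, 151.8]
eef_rot: [3.139, -0.105, -0.002]
wrist_force: [-0.3, -0.1, -0.0]
width: 41.5
finger_force: 42.1
mouth [ 0.44 -0.83 49.26] force panel [-0.3 -0.2  0.1]
{'shift': [0.0151, -0.0009, 0.0393], 'tool_y_yaw': np.float64(-93.84), 'turn': (np.float64(0.01), np.float64(0.0001))}
```

```bash
python3 -m pendant '[[1,0.0025,-0.0005,0.0095,0],[1,0.0060,-0.0009,0.018,0],[1,0.0100,-0.0009,0.027,0],[1,0.0130,-0.0009,0.034,0],[1,0.0151,-0.0009,0.0393,0],[1,0.0151,-0.0009,0.0393,0]]'; python3 go.py 19
```

```text
t: 10.62
eef_pos: [600.0, 68.5, 128.1]
eef_rot: [3.14, -0.105, -0.002]
wrist_force: [-0.1, -0.3, -0.7]
width: 41.4
finger_force: 42.1
mouth [ 0.06 -0.28 23.82] force panel [-0.4 -0.3 -0.6]
{'shift': [0.0029, 0.0, 0.0075], 'tool_y_yaw': np.float64(-93.84), 'turn': (np.float64(0.01), np.float64(0.0001))}
```

```bash
python3 -m pendant '[[1,0.0012,0,0.003,0],[1,0.0024,0,0.006,0],[1,0.0030,0,0.0077,0],[1,0.0030,0,0.0077,0]]'; python3 go.py 15
```

```text
t: 10.95
eef_pos: [601.6, 68.5, 124.3]
eef_rot: [3.14, -0.105, -0.001]
wrist_force: [-2.3, 0.2, -0.5]
width: 41.5
finger_force: 42.3
mouth [ 0.13 -0.14 19.71] force panel [-2.3  0.   0.4]
{'shift': [0.0028, 0.0003, 0.0074], 'tool_y_yaw': np.float64(-93.83), 'turn': (np.float64(0.02), np.float64(0.0001))}
```

```bash
python3 -m pendant '[[1,0.0006,0,0.00155,0],[1,0.0012,0,0.0031,0],[1,0.0012,0,0.0031,0]]'; python3 go.py 12
```

```text
t: 11.2
eef_pos: [602.1, 68.5, 123.2]
eef_rot: [3.14, -0.105, -0.001]
wrist_force: [-6.5, -0.8, 6.9]
width: 41.4
finger_force: 43.2
mouth [ 0.21 -0.15 18.51] force panel [-3.3 -1.3  8.8]
{'shift': [0.0037, 0.0003, 0.0102], 'tool_y_yaw': np.float64(-93.83), 'turn': (np.float64(0.02), np.float64(0.0001))}
```

```bash
python3 -m pendant '[[1,0.0004,0,0.00155,0],[1,0.0010,0,0.0031,0],[1,0.0010,0,0.0031,0]]'; python3 go.py 12
```

```text
t: 11.45
eef_pos: [602.6, 68.5, 121.4]
eef_rot: [3.14, -0.105, -0.001]
wrist_force: [-6.1, -1.0, 7.4]
width: 41.9
finger_force: 43.1
mouth [ 0.03 -0.14 16.69] force panel [-2.8 -1.4  9.1]
{'shift': [0.0029, 0.0003, 0.0073], 'tool_y_yaw': np.float64(-93.83), 'turn': (np.float64(0.02), np.float64(0.0001))}
```

```bash
python3 -m pendant '[[1,0.0005,0,0.00155,0],[1,0.0005,0,0.00155,0]]'; python3 go.py 12
```

```text
t: 11.62
eef_pos: [603.0, 68.5, 120.2]
eef_rot: [3.14, -0.105, -0.001]
wrist_force: [-3.7, -0.1, 2.5]
width: 41.1
finger_force: 42.6
mouth [-0.07 -0.09 15.39] force panel [-2.5 -0.3  3.7]
{'shift': [0.0022, 0.0004, 0.0052], 'tool_y_yaw': np.float64(-93.83), 'turn': (np.float64(0.02), np.float64(0.0001))}
```

The push has dropped from 9 N to 3.7 N, so the beads are passing the rollers. I follow it down to the seal.

```bash
python3 -m pendant '[[1,0.0006,0,0.00155,0],[1,0.0012,0,0.0031,0],[1,0.0016,0,0.0043,0],[1,0.0016,0,0.0043,0]]'; python3 go.py 12
```

```text
t: 11.95
eef_pos: [604.2, 68.4, 116.9]
eef_rot: [3.14, -0.105, -0.001]
wrist_force: [-3.5, -0.3, -0.7]
width: 41.4
finger_force: 42.3
mouth [-0.18 -0.11 11.85] force panel [-3.4 -0.6  0.6]
{'shift': [0.0002, 0.0003, -0.0003], 'tool_y_yaw': np.float64(-93.82), 'turn': (np.float64(0.03), np.float64(0.0001))}
```

```bash
python3 -m pendant '[[1,0.0005,0,0.0012,0],[1,0.0005,0,0.0012,0],[1,0.0005,0,0.0012,0]]'; python3 go.py 12; python3 tilt.py
```

```text
t: 12.2
eef_pos: [604.4, 68.4, 116.5]
eef_rot: [3.14, -0.105, -0.001]
wrist_force: [-6.4, -0.9, 2.7]
width: 41.4
finger_force: 42.8
mouth [-0.16 -0.12 11.47] force panel [-4.8 -1.3  4.9]
{'shift': [-0.0001, 0.0003, -0.0009], 'tool_y_yaw': np.float64(-93.83), 'turn': (np.float64(0.02), np.float64(0.0001))}
t 12.2 [604.4  68.4 116.5]
tilt 21.49 roll 0.1 9440
front face n 5373 [37.3 37.9 38.5]
top centre in tool [ -5.8   0.  -30.9] mouth centre in tool [13.2  0.  17.4] world [617.6  67.5  99.1]
mouth in panel frame [ 0.8 -0.1 11.4]
```

```bash
python3 -m pendant '[[1,0,0,0.0012,0],[1,-0.001,0,0.0024,0],[1,-0.001,0,0.0024,0]]'; python3 go.py 12; python3 -m pendant '[[0.6,-0.001,0,0,0],[0.2,-0.001,0,0,0],[-1,-0.001,0,0,0],[-1,-0.001,0,0,0],[-1,-0.001,0,0,0],[-1,-0.001,0,0,0],[-1,-0.001,0,0,0]]'
```

```text
t: 12.5
eef_pos: [604.5, 68.3, 116.0]
eef_rot: [3.14, -0.105, 0.002]
wrist_force: [-7.2, -1.0, 10.2]
width: 41.4
finger_force: 43.6
mouth [-0.19 -0.13 11.  ] force panel [-2.8 -1.5 12.1]
{'shift': [-0.0003, 0.0003, -0.0017], 'tool_y_yaw': np.float64(-93.84), 'turn': (np.float64(0.01), np.float64(0.0001))}
t: 13.08
eef_pos: [603.9, 68.5, 115.0]
eef_rot: [-3.14, 0.105, -0.0]
wrist_force: [0.4, 0.3, -0.1]
width: 85.1
finger_force: 0.0
```

```bash
python3 -m pendant '[[-1,0,0,-0.03,0],[-1,0,0,-0.09,0],[-1,0,0,-0.15,0],[-1,-0.05,0,-0.21,0],[-1,-0.1,0,-0.27,0],[-1,-0.13,0,-0.3,0],[-1,-0.13,0,-0.3,0],[-1,-0.13,0,-0.3,0]]'
python3 - <<'E'
from w import *
cv2.imwrite("pics/w6.png",im[:,:,::-1])
L=(C-W)@F
m=(D>0)&(abs(L[...,0])<70)&(abs(L[...,1])<45)&(L[...,2]>45)&(L[...,2]<80)
Q=L[m];best=Q[Q[:,2]>np.percentile(Q[:,2],50)-3]
for _ in range(5):
    c=best.mean(0);n=np.linalg.svd(best-c,full_matrices=0)[2][2];n*=np.sign(n[2]);best=Q[abs((Q-c)@n)<1]
print("hood top w",c.round(1),"normal",n.round(4),rect(best),len(best))
for t in("switch_ridge",):
    r=manip.spot_point("wrist",t);print(t,[(round(x["p"],2),np.round(x["point"],1).tolist(),at_plane(p,x["point"],W,F[:,2]).round(1),((at_plane(p,x["point"],W,F[:,2])-W)@F).round(1)) for x in r])
r=manip.regions_of("wrist","power_switch");print([(x["p"],x["bbox"]) for x in r])
m=(D>0)&(abs(L[...,0]+90)<40)&(abs(L[...,1]+45)<28)&(L[...,2]>2.5)&(L[...,2]<12)
Q=L[m];print("ridge?",len(Q));
if len(Q)>5:print(np.percentile(Q,[2,50,98],axis=0).round(1).tolist(),rect(Q))
cv2.imwrite("pics/c6.png",cv2.resize(im[20:300,120:400,::-1],(600,600),interpolation=cv2.INTER_CUBIC))
E
```

```text
t: 13.75
eef_pos: [525.9, 74.1, 297.1]
eef_rot: [-3.139, 0.104, -0.007]
wrist_force: [0.6, -0.3, -0.3]
width: 85.5
finger_force: 0.0
t 13.75 [525.9  74.1 297.1]
hood top w [ 2.5  0.6 62.1] normal [3.e-03 2.e-04 1.e+00] (array([0.6, 0.6]), array([41.5, 62.7]), 0.28) 3347
switch_ridge []
[(0.54, [314.9, 155.4, 19.3, 16.8]), (0.29, [198.0, 16.3, 177.4, 193.3])]
ridge? 114
[[-99.9, -45.1, 2.6], [-91.2, -41.4, 3.9], [-83.0, -37.7, 5.5]] (array([-91.7, -41.5]), array([ 7.5, 17.9]), 3.03)
```

View pics/c6.png

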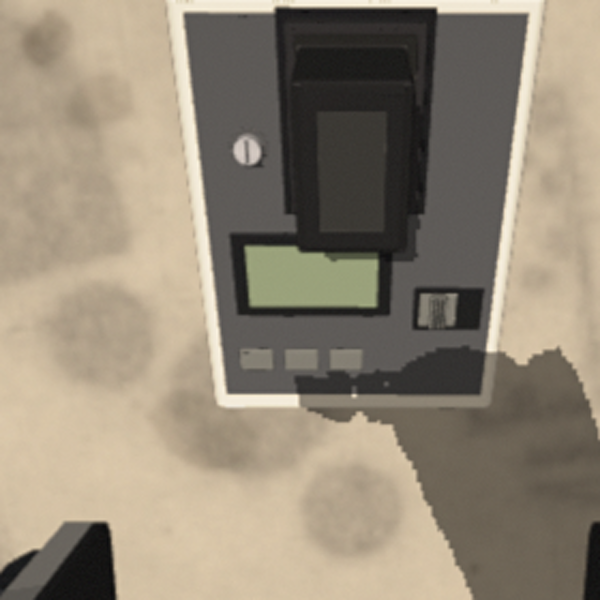

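The crop shows the hood seated square on the holder: its top face is centred within 0.6 mm, its normal is 0.2° off, and its height is right. The switch ridge is at crop (437,310), local (-91.7,-41.5), at the left of its slot, so it is off.

With the fingers shut, the gripper body would come very close to the hood. I'll turn the gripper 90° and push with the uphill finger of the open gripper instead. Before that I measure the finger geometry.

Run:
```python
from w import *
Rm=R.from_rotvec(o["eef_rot"]).as_matrix();T=(C-o["eef_pos"])@Rm
m=(D>0)&(T[...,2]>-70)&(T[...,2]<20)&(abs(T[...,1])>25)&(abs(T[...,1])<75)&(abs(T[...,0])<30)
Q=T[m]
for a in range(-60,5,6):
    for s in(1,-1):
        P=Q[(Q[:,2]>a)&(Q[:,2]<=a+6)&(Q[:,1]*s>0)]
        if len(P)>10:print(a,s,len(P),np.percentile(P,[2,98],axis=0).round(1)[:,:2].tolist())
print("q",np.round(o["joint_positions"],3).tolist())
print("ridge world",(W+F@[-91.7,-41.5,0]).round(1))
```

```text
t 13.9 [525.9  73.3 293.9]
-60 1 960 [[6.4, 41.4], [13.8, 67.9]]
-60 -1 939 [[6.5, -70.2], [13.9, -43.8]]
-54 1 588 [[3.2, 41.2], [12.2, 50.7]]
-54 -1 576 [[3.0, -53.5], [12.2, -43.5]]
-48 1 575 [[-2.2, 41.1], [11.6, 54.0]]
-48 -1 584 [[-2.2, -56.2], [11.6, -43.5]]
-42 1 727 [[-8.9, 41.1], [11.5, 54.7]]
-42 -1 726 [[-8.6, -57.0], [11.5, -43.5]]
-36 1 671 [[-10.2, 41.1], [11.4, 54.5]]
-36 -1 666 [[-10.1, -57.0], [11.5, -43.5]]
-30 1 576 [[-10.5, 41.1], [11.4, 54.6]]
-30 -1 578 [[-10.3, -56.9], [11.5, -43.6]]
-24 1 474 [[-10.1, 41.1], [11.5, 53.6]]
-24 -1 482 [[-10.1, -56.0], [11.4, -43.5]]
-18 1 236 [[-10.0, 41.1], [11.1, 47.2]]
-18 -1 231 [[-9.6, -49.4], [11.2, -43.6]]
q [-0.106, 0.245, -0.167, 1.694, 0.043, 1.207, -1.921]
ridge world [533.5  31.7  53.9]
```

```bash
cat > sw.py <<'E'
from h import *
import sys
o=manip.get_obs();y,z=map(float,sys.argv[1:3])
t=W+M@[-130.5,y,0];t[2]=z
print("now local",(M.T@(np.array(o["eef_pos"])-W)).round(1),o["eef_pos"][2],rows_to(t-o["eef_pos"],-3.85))
E
python3 sw.py -24 130
```

```text
now local [-95.4  -0.5 205.4] 293.6159850887604 {'shift': [-0.0579, 0.039, 0.2728], 'tool_y_yaw': np.float64(-93.86), 'turn': (np.float64(89.99), np.float64(0.5))}
```

```bash
python3 -m pendant '[[-1,-0.058,0.039,0,-0.5],[-1,-0.058,0.039,0,-0.5],[-1,-0.058,0.039,0,-0.5],[-1,-0.058,0.039,0,-0.5],[-1,-0.058,0.039,0.05,-0.5],[-1,-0.058,0.039,0.1,-0.5],[-1,-0.058,0.039,0.15,-0.5],[-1,-0.058,0.039,0.2,-0.5],[-1,-0.058,0.039,0.25,-0.5],[-1,-0.058,0.039,0.27,-0.5]]'
python3 -m pendant '[[-1,0,0,0,-0.105],[-1,0,0,0,-0.105],[-1,0,0,0,-0.105],[-1,0,0,0,-0.105]]'; python3 sw.py -24 45
```

```text
t: 14.78
eef_pos: [487.2, 52.0, 128.2]
eef_rot: [-2.6, -1.758, 0.009]
wrist_force: [-0.2, -0.5, -0.0]
width: 85.6
finger_force: 0.0
t: 15.12
eef_pos: [489.2, 52.3, 131.6]
eef_rot: [-2.28, -2.159, 0.003]
wrist_force: [0.6, 0.2, 0.3]
width: 85.2
finger_force: 0.0
now local [-130.6  -23.9   43.4] 131.5874228912227 {'shift': [-0.0003, 0.0005, 0.1443], 'tool_y_yaw': np.float64(-3.13), 'turn': (np.float64(0.72), np.float64(0.004))}
```

```bash
python3 -m pendant '[[-1,0,0,0.05,0.004],[-1,0,0,0.1,0.004],[-1,0,0,0.13,0.004],[-1,0,0,0.144,0.004],[-1,0,0,0.144,0.004],[-1,0,0,0.144,0.004]]'; python3 sw.py -24 43.8
python3 - <<'E'
from w import *
cv2.imwrite("pics/w7.png",im[:,:,::-1])
E
```

```text
t: 15.62
eef_pos: [489.6, 52.8, 46.6]
eef_rot: [-2.299, -2.14, 0.001]
wrist_force: [-0.3, 1.2, -0.2]
width: 85.5
finger_force: 0.0
now local [-130.2  -23.4  -41.6] 46.59833618406979 {'shift': [-0.001, -0.0005, 0.0047], 'tool_y_yaw': np.float64(-4.1), 'turn': (np.float64(-0.25), np.float64(-0.0014))}
t 15.6167 [489.6  52.8  46.6]
```

View pics/w7.png

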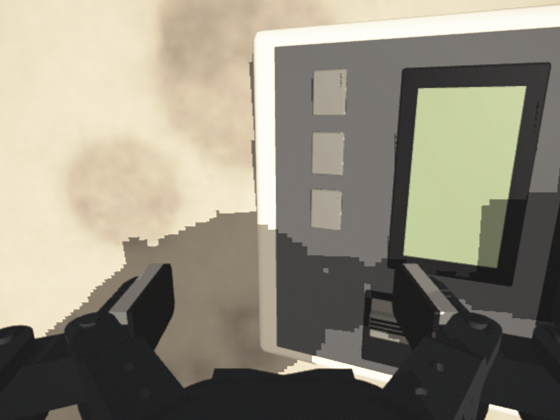

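The right finger (430,290) stands next to the display, and the switch (385,320) is partly visible beyond it. I'll check the relation numerically before pushing.

Run:
```python
from h import *
o=manip.get_obs();Rm=R.from_rotvec(o["eef_rot"]).as_matrix();p=manip.camera_params("wrist");V=np.array(p["view"])
def px(X):
    q=np.array(p["K"])@(V[:3,:3]@X+V[:3,3]);return (q[:2]/q[2]).round().tolist()
for x in(-11,11):
    for y in(42.5,48.5):
        X=Rm@[x,y,-13]+o["eef_pos"];print("tip",x,y,px(X),"panel",((X-W)@F).round(1))
for a in(-9,9):
    for b in(-4,4):
        print("ridge top",a,b,px(W+F@[-91.7+a,-41.5+b,6]))
```

```text
tip -11 42.5 [390.0, 312.0] panel [-91.4 -34.4   6.8]
tip -11 48.5 [405.0, 312.0] panel [-85.8 -34.4   4.5]
tip 11 42.5 [394.0, 261.0] panel [-91.3 -12.4   6.8]
tip 11 48.5 [410.0, 261.0] panel [-85.7 -12.4   4.5]
ridge top -9 -4 [365.0, 331.0]
ridge top -9 4 [366.0, 314.0]
ridge top 9 -4 [411.0, 340.0]
ridge top 9 4 [412.0, 323.0]
```

```bash
python3 -m pendant '[[-1,0,0,0.0047,0],[-1,0,0,0.0047,0],[-1,0,0,0.0047,0]]'; python3 -m pendant '[[-1,-0.004,0,0,0],[-1,-0.008,0,0,0],[-1,-0.012,0,0,0],[-1,-0.012,0,0,0]]'; python3 sw.py -36.8 43.8
```

```text
t: 15.92
eef_pos: [490.0, 52.6, 44.5]
eef_rot: [2.298, 2.141, 0.001]
wrist_force: [0.3, -0.9, 0.0]
width: 85.1
finger_force: 0.0
t: 16.25
eef_pos: [489.3, 45.5, 44.1]
eef_rot: [2.298, 2.142, 0.002]
wrist_force: [0.5, 2.8, 0.4]
width: 85.5
finger_force: 1.3
now local [-130.   -30.7  -44.1] 44.10903788805567 {'shift': [-0.0102, -0.0008, 0.0005], 'tool_y_yaw': np.float64(-4.03), 'turn': (np.float64(-0.18), np.float64(-0.001))}
```

The finger is pushing with 2.8 N sideways, so it is on the ridge. I continue across to the end.

```bash
python3 -m pendant '[[-1,-0.004,0,0,0],[-1,-0.007,0,0,0],[-1,-0.010,0,0,0],[-1,-0.010,0,0,0],[-1,-0.010,0,0,0]]'; python3 sw.py -37.5 43.8
```

```text
t: 16.67
eef_pos: [488.4, 39.0, 43.7]
eef_rot: [2.299, 2.141, -0.001]
wrist_force: [-0.2, -0.3, -0.6]
width: 85.3
finger_force: 0.0
now local [-130.4  -37.2  -44.5] 43.73666400290596 {'shift': [-0.0005, -0.0001, -0.0001], 'tool_y_yaw': np.float64(-4.07), 'turn': (np.float64(-0.22), np.float64(-0.0012))}
```

The force has dropped to zero, so it has probably snapped over. I back off, lift clear and check.

```bash
python3 -m pendant '[[-1,0.005,0,0,0],[-1,0.005,0,-0.04,0],[-1,0.005,0,-0.1,0],[-1,0.005,0,-0.17,0],[-1,0.005,0,-0.24,0],[-1,0.0,0,-0.31,0.2],[-1,0.0,0,-0.36,0.3],[-1,0.0,0,-0.4,0.4],[-1,0,0,-0.4,0.45],[-1,0,0,-0.4,0.5]]'
python3 -m pendant '[[-1,0,0,0,0.25],[-1,0,0,0,0.25],[-1,0,0,0,0.25],[-1,0,0,0,0.25],[-1,0,0,0,0.25],[-1,0,0,0,0.25],[-1,0,0,0,0.25]]'
python3 - <<'E'
from w import *
L=(C-W)@F
m=(D>0)&(abs(L[...,0]+90)<40)&(abs(L[...,1]+45)<28)&(L[...,2]>2.5)&(L[...,2]<12);Q=L[m]
if len(Q)>5:print("ridge",np.percentile(Q,[2,50,98],axis=0).round(1).tolist(),rect(Q))
m=(D>0)&(abs(L[...,0])<70)&(abs(L[...,1])<45)&(L[...,2]>50)&(L[...,2]<75);Q=L[m]
print("hood top",np.percentile(Q,[50],axis=0).round(1),rect(Q) if len(Q)>9 else "",len(Q))
cv2.imwrite("pics/w8.png",im[:,:,::-1])
E
```

```text
t: 17.5
eef_pos: [489.4, 39.8, 285.8]
eef_rot: [2.848, 1.322, 0.005]
wrist_force: [-0.5, -0.5, -1.6]
width: 85.1
finger_force: 0.0
t: 18.08
eef_pos: [488.4, 39.7, 283.7]
eef_rot: [3.139, 0.13, -0.001]
wrist_force: [1.1, -0.8, 0.4]
width: 85.2
finger_force: 0.0
t 18.0833 [488.4  39.7 283.7]
ridge [[-99.0, -57.3, 2.5], [-90.0, -50.6, 5.2], [-82.2, -42.7, 7.0]] (array([-90.4, -48.8]), array([19.2, 22. ]), 73.7)
hood top [[ 1.1  0.3 63.7]] (array([-1.2,  1.3]), array([42.6, 60.5]), 0.34) 5093
```

View pics/w8.png

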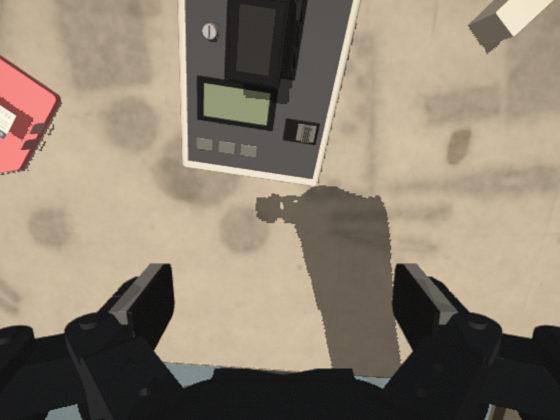

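The ridge (307,131) is now at the right end of its slot, having moved from local y -41.5 to about -51. The hood is still seated at w ≈ 63.7, and the robot touches nothing. I hand the job in.

```bash
python3 -c "
from bench import manip
print(manip.hand_in())"
```

```text
the job is handed in; nothing more can be done
None
```

I pressed the hood onto the holder until it snapped home and sat on the seal, square to the panel, with about 12 N read at the wrist after the snap. Only then did I slide the power switch to on. I left the flask, slide pack and vial alone and handed the job in at about 18 s; no verdict came back, and the interlock pin could not be read directly.

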